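# Start a vacuum degassing run

### The arm

A 6-joint arm with a two-finger parallel gripper is mounted at the origin on the work surface. World frame = base frame: x ahead of the robot, y to its left, z up, the work surface at z = 0. Lengths are in m, angles in degrees, forces in N, time in s.
With the tool pointing down it reaches from about 0.35 to 0.875 m from the base axis. Payload 4.2 kg.
Tool frame: the origin (TCP) lies at the very end of the fingers, on their centre line; the grasp point (between the pads) lies 19 mm behind it; z points along the fingers, y is the line along which they close (so a half turn about z gives the same grasp; the last joint's range is limited). The gripper opens to 87 mm and grips with 3 to 60 N. Pads are 19 mm wide; open, the fingers measure 117 mm over their backs; the gripper's body (75 mm by 190 mm) begins 51 mm behind the grasp point.
Start: joints at [88.556, 22.042, 0.453, 0, -68.411, -14.817], TCP at [0.175, 0.6, 0.223] pointing down, gripper open.
Joint ranges: [-179.83, 179.83], [-69.29, 118.12], [-61.27, 80.66], [-181.25, 117.63], [-171.15, -9.14], [-177.46, 177.46]. Speed limits (degrees/s): [159.86, 159.86, 180, 180, 180, 180].

### API

Orientations are given as a 3x3 rotation matrix whose columns are the frame's x, y, z axes.
In Python, from station import r gives the robot as it stands.
- The arm moves only by the tool jog_arm, never from a script. Its argument "plan" is text: rows parted by semicolons, each of 7 numbers parted by spaces: the shift along the tool's x, y, z normalised to -1 to 1, where 1 is 0.025 m, then the turn, a rotation vector about the tool's x, y, z normalised to -1 to 1, where 1 is 8 degrees, then the closure, from -1 (fully open) to 1 (shut). A call has exactly 10 rows; each row shifts and turns the commanded pose from where the row before left it, along the tool's axes as they then stand; what a row does not reach is not made up. A row lasts 1/10 s, in which the tool goes at most 50 mm and 8.59 degrees, less where a joint would pass 70% of its speed; a pose out of reach is approached as far as the arm can. A call with a number of a shift or a turn outside -1 to 1 is refused whole. A call with a gripper value outside its range is refused whole. The fingers move at their own pace and stop on an object; the grip force is fixed at half the most. Time passes only in rows, so rows that do not move let the fingers close, or fill a call up. It gives the time, the measured TCP pose, the force, the opening and the grip force at its end, in the units of the state.
- r.sense(): the state, without advancing time (a new reading comes with each control period).
- r.capture(name): name is "scene" or "top" or "wrist"; returns (picture, depth): 384x512x3 uint8, red, green, blue; 384x512 float32, m along the optical axis (not along the pixel's ray), 0 where there is no reading.
- r.get_calibration(name): a dict with "mtx" (3x3 intrinsics, pixels), "extrinsics" (4x4, takes a point from camera to world coordinates). Camera axes: x right, y up, looking along -z (the intrinsics and any distortion apply to the point x, -y, -z); pixel columns grow to the right and rows downward; lengths in m; the calibration is good to about 2 mm. A picture is of the moment at which its call begins: read the wrist's pose just before it. get_calibration takes no time and is no camera call; for the wrist camera it gives the pose at the moment of the call.
- r.finish_job(): hands the job in; it is judged then, once.
The state is a dict: "time_s": time; "joints": joint angles; "joint_velocities": joint speeds; "effort": joint torques, N m; "tcp_pos": TCP position; "ee_rot": TCP orientation; "wrist_force": force on the tool from outside, world axes, zero at the start; "moment": the same for the moment, N m; "gripper_width": opening from 0.0 (shut) to 1.0 (fully open); "gripper_force": force on a finger pad.
Only numpy, scipy, OpenCV 4.12 (cv2) and the standard library are available. Lean on these libraries where they do the work, as an engineer would, in place of code of your own. Each camera call takes 0.05 s, during which the arm holds its last target. There are 200 camera calls.

### The job

Start the degassing run on this vacuum bench with your fingertips only: first push the vent plunger on the chamber's lid fully down so that the chamber is closed, then press the barred end of the rocker on the switch box so that the pump is on, and last press the long bar key of the timer fully in and let it go. Keep to that order, do not press the timer's two round keys, do not lift the timer or push it out of place, and leave the jar, grinder, cup and screwdriver as they stand; finish clear of everything.

Things in the scene. Friction and masses are not known exactly. Their poses are not given: they have to be found in the camera images.
- chamber: Vacuum chamber, fixed: steel pot, blue gasket ring 184 mm across, clear lid with its top 117 mm above the bench. Origin: centre of underside, z up. On the lid: vent plunger 42 mm along -x from the centre; pressure gauge 54 mm across, face at 156 mm, 42 mm along +x (hose barb below it, 50 mm along +y). Stands left, middle or right, turned up to 1.2 rad.
- vent (a joint): Travel of the vent plunger in m: 0 = up (open), 0.012 = fully down on its brass barrel (closed). It moves straight down, resists with about 5 N of friction, has no spring and stays where it is pushed. It may start up to 2 mm down.
- vent_top (a point): Centre of the flat top of the vent plunger's round black head (40 mm across, 12 mm thick, on a brass barrel 28 mm across); moves with it; 159 mm above the bench at joint value 0, 147 mm when fully down. z up.
- switchbox: Switch box of the pump, fixed: grey steel box 130 (x) by 90 (y) by 55 mm high, origin at the centre of its underside, z up. One black paddle rocker, 64 mm along x by 42 mm along y, tilts about the box's y axis over its centre, 64 mm above the bench. Stands left, middle or right, turned up to 1.5 rad.
- rocker (a joint): Tilt of the rocker in rad: 0 = off (the box's +x end stands up), 0.4 = fully over, on (the +x end is down). About 0.09 N m of friction, no spring: stays where it is left. It may start at up to 0.04.
- rocker_on_end (a point): Point on the rocker's upper face 22 mm from its pivot, at its ON end: the box's +x end, which stands up at the start and bears a thin raised straight bar (the OFF end bears a ring). Pressed straight down it goes from about 72 to 64 mm above the bench. Moves with the rocker; x points level along the paddle towards ON when off, y along the pivot.
- timer: Bench timer, loose, about 0.9 kg on a rubber foot: grey case 110 (x) by 140 (y) mm, top 44 mm above the bench, origin at the centre of its underside, z up. A green display lies in its +x half between two round keys. Stands left, middle or right, turned up to 0.7 rad.
- start_key (a joint): Travel of the long bar key in m: 0 = out, 0.006 = fully in. Spring key: 1.8 N to start, 5.4 N fully in; comes back by itself.
- start_key_top (a point): Centre of the top of the long bar key (26 mm by 66 mm, long along the timer's y, 28 mm from the timer's centre along its -x), 54 mm above the bench when out. z up, axes as the timer's.
- left_key (a joint): Travel of a round key (20 mm across, top 54 mm above the bench) 30 mm along +x and 50 mm along +y from the timer's centre; 0 = out, 0.006 = in. Not to be pressed.
- right_key (a joint): The same kind of round key, 30 mm along +x and 50 mm along -y from the timer's centre. Not to be pressed.
- resin_jar: Loose amber glass jar with a cap, 60 mm across, 105 mm high; origin at the centre of its underside. Stands beyond the work; leave alone.
- grinder: Loose steel grinder, 72 mm across, 130 mm high; origin at the centre of its underside. Stands beyond the work; leave alone.
- mixing_cup: Loose white open cup, 68 mm across, 70 mm high; origin at the centre of its underside. Stands near the robot; leave alone.
- screwdriver: Loose screwdriver lying on the bench near the robot, about 0.2 m long; its x axis runs along it. Leave alone.

How it is judged (in metres and radians):
On the way, in this order (a step that is already met when the one before it is completed fails the run):
1. the vent plunger is fully down (value of joint vent above 0.01 m), for 0.2 s.
2. the rocker is over to on (value of joint rocker above 0.34 rad), for 0.2 s.
3. the timer's bar key is pressed in (value of joint start_key above 0.0045 m), for 0.1 s.
At the end, for the whole second after the job is handed in: The vent plunger is down (over 9.5 of 12 mm), the rocker is on (over 0.32 of 0.4 rad), all timer keys are out again (under 1.5 mm), the timer stands flat, at rest, within 20 mm of its first place and the bystanders within 30 mm of theirs (value of joint vent above 0.0095 m and value of joint rocker above 0.32 rad and value of joint each of start_key, left_key, right_key below 0.0015 m and distance of timer from where it was at the start of the episode below 0.02 m and angle between timer's own z axis and vertical below 0.05 rad and linear speed of timer below 0.02 m/s and distance of each of resin_jar, grinder, mixing_cup, screwdriver from where it was at the start of the episode below 0.03 m); the robot touches nothing.
It fails at once if the order was broken: pump switched on with the vent open, or the timer's bar key pressed before the pump was on ((value of joint rocker above 0.2 rad and value of joint vent below 0.0095 m) or (value of joint start_key above 0.003 m and value of joint rocker below 0.3 rad)).
It fails at once if a round key of the timer was pressed (value of joint any of left_key, right_key above 0.003 m).
It fails at once if the timer was lifted, tipped or pushed out of place (height (world z) of timer above 0.008 m or angle between timer's own z axis and vertical above 0.1 rad or distance of timer from where it was at the start of the episode above 0.02 m).
It fails at once if a bystander was lifted, tipped or pushed away (distance of any of resin_jar, grinder, mixing_cup, screwdriver from where it was at the start of the episode above 0.03 m or angle between any of resin_jar, grinder, mixing_cup's own z axis and vertical above 0.4 rad).
It fails at once if the chamber, switch box or timer was pushed with the arm or the gripper's body instead of the fingers (contact force between the arm and chamber above 3 N or contact force between the arm and switchbox above 3 N or contact force between the arm and timer above 3 N).
It also fails if it takes over 61 s, if anything falls off the work surface, if the arm or the gripper's body presses on something with over 40 N, if the wrist force passes 120 N, or if a joint passes its speed limit or range.

## Working session

There is one attempt and no reset: what is moved stays moved. The work goes in short steps, Python scripts to look and compute and a tool call to move; the robot and the scene stay as the last step left them, time stands still between calls to the robot, and variables do not carry over. Pictures are saved under pics/ and viewed, at most 10 in all, crops included, and the job is handed in when it is done.

Besides the shell and the picture viewer there is one more tool, called after ">>>" as name(argument=value, ...) on one line, values as JSON. jog_arm: Moves the arm, as the interface text tells. Scaled input: -1 to 1 covers 0.025 m each way for a shift and 8 degrees each way for a turn. Its arguments: {"type":"object","properties":{"plan":{"type":"string"}},"required":["plan"]}

```bash
mkdir -p pics
cat > h.py <<'E'
import numpy as np, cv2
from station import r
def cap(n, f):
    c=r.get_calibration(n); p,d=r.capture(n)
    cv2.imwrite(f'pics/{f}.png',p[:,:,::-1]); np.savez(f'pics/{f}.npz',p=p,d=d,K=c['mtx'],E=c['extrinsics'])
    return p,d,c
def load(f): return np.load(f'pics/{f}.npz')
def pt(L,u,v,z=None):
    K=np.array(L['K']);E=np.array(L['E'])
    a=np.array([(u-K[0,2])/K[0,0],-(v-K[1,2])/K[1,1],-1.])
    w=E[:3,:3]@a
    s=(z-E[2,3])/w[2] if z is not None else L['d'][int(round(v)),int(round(u))]
    return E[:3,3]+s*w
E
python3 - <<'E'
from h import *
s=r.sense(); print(s['time_s'],s['tcp_pos'],s['ee_rot'],s['wrist_force'])
a=cap('top','top0')[0];b=cap('scene','sc0')[0]
c=r.get_calibration('top');print({k:v for k,v in c.items()})
cv2.imwrite('pics/both.png',cv2.resize(a,(800,600))[:,:,::-1])
E
```

```text
0.0 [0.17482538 0.59941838 0.22146855] [[ 9.59942908e-01 -2.80195135e-01 -5.47219144e-04]
 [-2.80195664e-01 -9.59940681e-01 -2.06861434e-03]
 [ 5.43177559e-05  2.13908010e-03 -9.99997711e-01]] [0.17692443 0.1923065  1.13715825]
{'mtx': array([[373.88650635,   0.        , 252.28014484],
       [  0.        , 373.88650635, 193.21901724],
       [  0.        ,   0.        ,   1.        ]]), 'extrinsics': array([[-2.60490345e-02,  9.92145270e-01, -1.22348728e-01,
         4.35412214e-01],
       [-9.99644083e-01, -2.51478026e-02,  8.90479080e-03,
        -1.10419479e-04],
       [ 5.75804441e-03,  1.22537143e-01,  9.92447225e-01,
         1.10899360e+00],
       [ 0.00000000e+00,  0.00000000e+00,  0.00000000e+00,
         1.00000000e+00]])}
```

View pics/both.png

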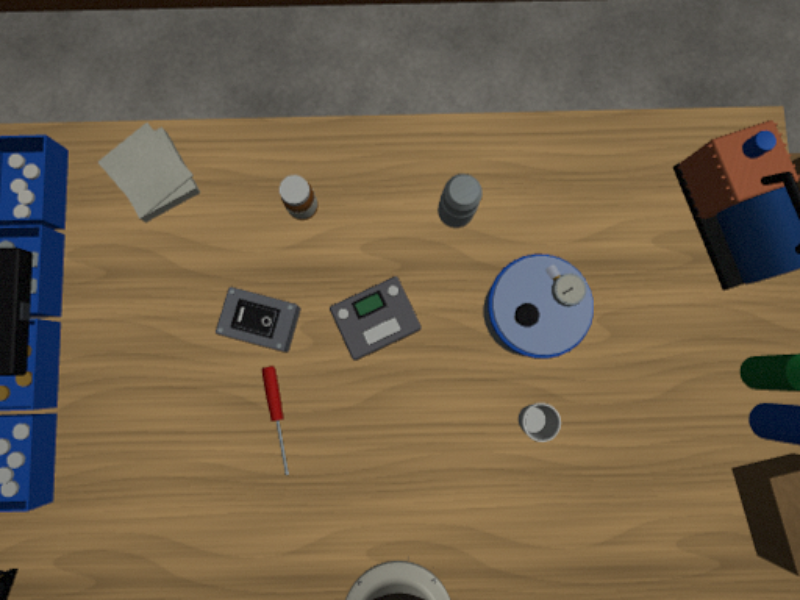

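View pics/sc0.png

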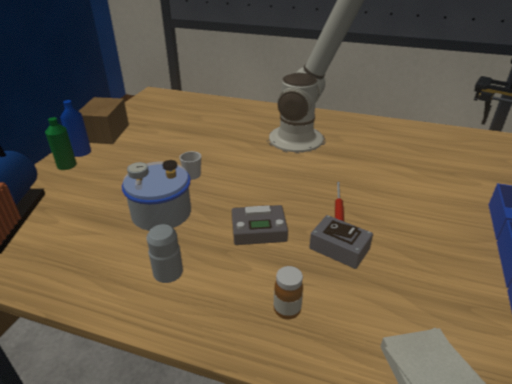

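The top view shows the rocker box on the left at about (258,320) with its bar at the left end (240,314). The timer is in the middle with its bar key at (381,331), and the chamber is on the right with the vent head at (527,315) (800-px scale). The scene view shows the vent head at about (170,165), the bar key at (258,210) and the rocker at (342,233). Next I'll take blob centroids and triangulate.

```bash
cat > m.py <<'E'
from h import *
def blob(L,seed,w,f):
    u,v=seed; p=L['p'][v-w:v+w,u-w:u+w].astype(int)
    m=f(p).astype(np.uint8); n,lab,st,c=cv2.connectedComponentsWithStats(m)
    i=min(range(1,n),key=lambda i:np.hypot(*(c[i]-w))-st[i,4]*.05)
    cnt=np.argwhere(lab==i)[:,::-1].astype(np.float32); R=cv2.minAreaRect(cnt)
    return c[i]+[u-w,v-w],st[i,4],R[1],R[2]
def tri(A,a,B,b):
    P=[]
    for L in(A,B):
        E=np.array(L['E']);X=np.linalg.inv(E)[:3];X=np.diag([1,-1,-1])@X;P.append(L['K']@X)
    x=cv2.triangulatePoints(P[0],P[1],np.array(a,float).reshape(2,1),np.array(b,float).reshape(2,1))[:,0];return x[:3]/x[3]
E
python3 - <<'E'
from m import *
T=load('top0');S=load('sc0')
dark=lambda p:p.max(2)<45
lite=lambda p:p.min(2)>135
q={}
for n,f,st,ss,z in[('vent',dark,(337,201),(170,163),.159),('key',lite,(244,212),(258,210),.054),('paddle',dark,(164,205),(342,233),.064),('bar',lite,(154,201),(335,232),.072),('kL',lite,(220,201),(240,226),.054),('kR',lite,(252,186),(278,224),.054)]:
    try:
        a=blob(T,st,16,f);print(n,'top',a, 'plane',pt(T,*a[0],z).round(4),'depth',pt(T,*a[0]).round(4))
        b=blob(S,ss,12,f);print('   scene',b,'tri',tri(T,a[0],S,b[0]).round(4),'depth',pt(S,*b[0]).round(4))
    except Exception as e: print(n,e)
c=np.vstack([np.hstack([cv2.resize(T['p'][150:250,120:250],(780,600),interpolation=2)])])
cv2.imwrite('pics/c1.png',c[:,:,::-1])
E
```

```text
vent top (array([336.7005988, 201.1257485]), np.int32(167), (14.0, 14.0), 90.0) plane [ 0.5267 -0.2239  0.159 ] depth [ 0.5267 -0.2239  0.1589]
   scene (array([169.30612245, 165.97959184]), np.int32(49), (7.0, 11.0), 90.0) tri [ 0.5277 -0.2263  0.1485] depth [ 0.5395 -0.2187  0.157 ]
key top (array([243.88461538, 211.40659341]), np.int32(182), (8.397296905517578, 22.050457000732422), 64.98310089111328) plane [0.5143 0.0155 0.054 ] depth [0.5142 0.0155 0.0557]
   scene (array([256.96969697, 208.73737374]), np.int32(99), (4.888929843902588, 22.181255340576172), 84.80557250976562) tri [0.5144 0.0153 0.053 ] depth [0.5149 0.0153 0.0533]
paddle top (array([162.61592506, 203.2529274 ]), np.int32(427), (27.698734283447266, 19.131450653076172), 14.931416511535645) plane [0.5423 0.2425 0.064 ] depth [0.542  0.2419 0.0668]
   scene (array([340.5, 234. ]), np.int32(2), (1.0, 0.0), 180.0) tri [0.544  0.2434 0.0512] depth [0.5632 0.2426 0.0668]
bar top (array([153.91666667, 200.66666667]), np.int32(12), (1.212678074836731, 8.246211051940918), 14.03624439239502) plane [0.5493 0.2648 0.072 ] depth [0.5491 0.2643 0.0739]
bar min() iterable argument is empty
kL top (array([219.31034483, 200.44827586]), np.int32(29), (5.0, 5.0), 90.0) plane [0.5472 0.0844 0.054 ] depth [0.5468 0.0841 0.0575]
   scene (array([239.85714286, 223.92857143]), np.int32(14), (2.0, 4.0), 90.0) tri [0.5702 0.0346 0.0539] depth [ 0.5901 -0.0061  0.0549]
kR top (array([251.21428571, 185.5       ]), np.int32(28), (4.949747085571289, 4.949747085571289), 45.0) plane [ 0.5877 -0.0071  0.054 ] depth [ 0.5874 -0.0071  0.0564]
   scene (array([278.93333333, 221.4       ]), np.int32(15), (3.0, 4.0), 90.0) tri [0.5759 0.046  0.0707] depth [0.5478 0.085  0.0535]
```

View pics/c1.png

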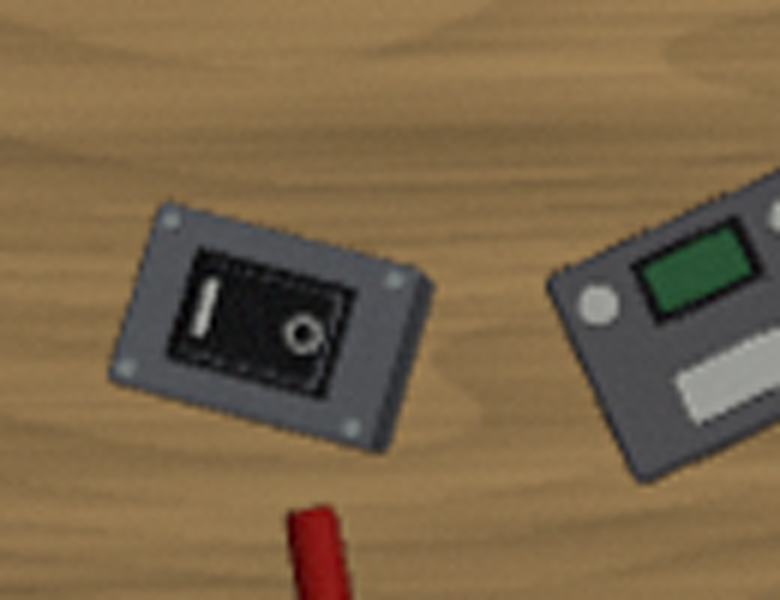

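The sizes agree with the text: the round keys are 0.100 m apart, the key is 58 mm from their midpoint, and the bar is 23 mm from the paddle centre. Now I'll close the fingers and turn the tool so its x axis is world -y and its y axis is world -x.

>>> jog_arm(plan="0 0 0 0 0 0.922 1;0 0 0 0 0 0.922 1;0 0 0 0 0 0.922 1;0 0 0 0 0 0.922 1;0 0 0 0 0 0.922 1;0 0 0 0 0 0.922 1;0 0 0 0 0 0.922 1;0 0 0 0 0 0.922 1;0 0 0 0 0 0.922 1;0 0 0 0 0 0.922 1")

```text
time_s: 1.1
tcp_pos: [0.1749, 0.5997, 0.2219]
ee_rot: [[-0.006, -1.0, -0.0], [-1.0, 0.006, -0.001], [0.001, 0.0, -1.0]]
wrist_force: [-0.7, 0.1, -0.6]
gripper_width: 0.173
gripper_force: 0.0
```

>>> jog_arm(plan="1 -0.7 0 0 0 0 1;1 -0.7 0 0 0 0 1;1 -0.7 0 0 0 0 1;1 -0.7 0 0 0 0 1;1 -0.7 0 0 0 0 1;1 -0.7 0 0 0 0 1;1 -0.7 0 0 0 0 1;1 -0.7 0 0 0 0 1;1 -0.7 0 0 0 0 1;1 -0.7 0 0 0 0 1")

```text
time_s: 2.1
tcp_pos: [0.3502, 0.3486, 0.2222]
ee_rot: [[-0.0, -1.0, -0.0], [-1.0, 0.0, -0.001], [0.001, 0.0, -1.0]]
wrist_force: [0.7, 1.2, 0.7]
gripper_width: 0.008
gripper_force: 0.0
```

>>> jog_arm(plan="1 -0.5 0 0 0 0 1;1 -0.5 0 0 0 0 1;1 -0.5 0 0 0 0 1;1 -0.5 0 0 0 0 1;1 -0.5 0 0 0 0 1;1 -0.5 0 0 0 0 1;1 -0.5 0 0 0 0 1;1 -0.5 0 0 0 0 1;1 -0.5 0 0 0 0 1;1 -0.5 0 0 0 0 1")

```text
time_s: 3.1
tcp_pos: [0.4749, 0.0987, 0.2222]
ee_rot: [[-0.0, -1.0, -0.001], [-1.0, 0.0, -0.0], [0.0, 0.001, -1.0]]
wrist_force: [-0.5, -0.1, 0.2]
gripper_width: 0.003
gripper_force: 0.0
```

>>> jog_arm(plan="1 -0.2 0 0 0 0 1;1 -0.2 0 0 0 0 1;1 -0.2 0 0 0 0 1;1 -0.2 0 0 0 0 1;1 -0.2 0 0 0 0 1;1 -0.2 0 0 0 0 1;1 -0.2 0 0 0 0 1;1 -0.2 0 0 0 0 1;1 -0.2 0 0 0 0 1;1 -0.2 0 0 0 0 1")

```text
time_s: 4.1
tcp_pos: [0.5245, -0.1511, 0.2221]
ee_rot: [[-0.0, -1.0, -0.001], [-1.0, 0.0, 0.0], [-0.0, 0.001, -1.0]]
wrist_force: [0.2, -0.5, -0.1]
gripper_width: 0.006
gripper_force: 0.0
```

Run:
```python
from m import *
cap('wrist','w1'); L=load('w1');print(L['E'][:3,3])
```

```text
[ 0.5243061  -0.21890611  0.38347335]
```

View pics/w1.png

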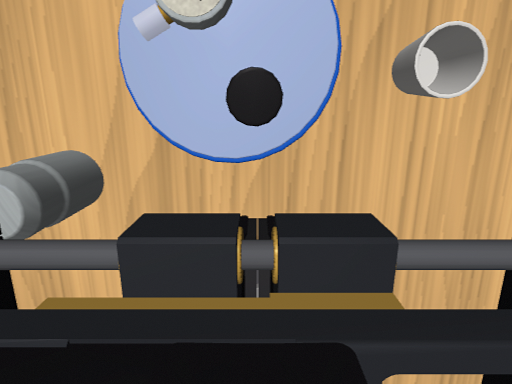

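The wrist view shows the vent head at about (255,97), with the closed fingers at the bottom centre and the gauge behind it.

Run:
```python
from m import *
L=load('w1');T=load('top0')
a=blob(L,(255,97),50,lambda p:p.max(2)<50);print(a,pt(L,*a[0],.159),pt(L,*a[0]),tri(L,a[0],T,(336.7,201.1)))
```

```text
(array([254.02882306,  96.62369896]), np.int32(2498), (56.920989990234375, 55.02362823486328), 71.56504821777344) [ 0.52619773 -0.2260003   0.159     ] [ 0.52621713 -0.22607303  0.15669879] [ 0.52699284 -0.22595784  0.15113435]
```

>>> jog_arm(plan="0.985 -0.08 0 0 0 0 1;0.985 0 0 0 0 0 1;0.985 0 0 0 0 0 1;0 0 0.6 0 0 0 1;0 0 0.6 0 0 0 1;0 0 0.5 0 0 0 1;0 0 0.4 0 0 0 1;0 0 0.2 0 0 0 1;0 0 0.1 0 0 0 1;0 0 0.1 0 0 0 1")

```text
time_s: 5.15
tcp_pos: [0.5271, -0.224, 0.1603]
ee_rot: [[0.0, -1.0, 0.001], [-1.0, -0.0, -0.0], [0.0, -0.001, -1.0]]
wrist_force: [-0.1, 0.4, 0.9]
gripper_width: 0.008
gripper_force: 0.0
```

>>> jog_arm(plan="0 0 0.08 0 0 0 1;0 0 0.08 0 0 0 1;0 0 0.08 0 0 0 1;0 0 0.08 0 0 0 1;0 0 0.08 0 0 0 1;0 0 0.06 0 0 0 1;0 0 0.04 0 0 0 1;0 0 0.02 0 0 0 1;0 0 0 0 0 0 1;0 0 0 0 0 0 1")

```text
time_s: 6.15
tcp_pos: [0.527, -0.224, 0.1474]
ee_rot: [[-0.0, -1.0, 0.001], [-1.0, 0.0, -0.0], [0.0, -0.001, -1.0]]
wrist_force: [-0.5, 2.2, 6.1]
gripper_width: 0.006
gripper_force: 2.9
```

>>> jog_arm(plan="0 0 0.04 0 0 0 1;0 0 0.04 0 0 0 1;0 0 0.04 0 0 0 1;0 0 0 0 0 0 1;0 0 0 0 0 0 1;0 0 0 0 0 0 1;0 0 0 0 0 0 1;0 0 0 0 0 0 1;0 0 0 0 0 0 1;0 0 0 0 0 0 1")

```text
time_s: 7.15
tcp_pos: [0.5272, -0.2241, 0.1473]
ee_rot: [[0.001, -1.0, 0.002], [-1.0, -0.001, -0.001], [0.001, -0.002, -1.0]]
wrist_force: [-5.0, 5.0, 18.4]
gripper_width: 0.005
gripper_force: 8.9
```

>>> jog_arm(plan="0 0 -0.3 0 0 0 1;0 0 -0.8 0 0 0 1;0 0 -1 0 0 0 1;-0.5 0 -0.6 0 0 0 1;-1 -0.1 0 0 0 0 1;-1 -0.1 0 0 0 0 1;-1 -0.1 0 0 0 0 1;-1 -0.1 0 0 0 0 1;-1 -0.1 0 0 0 0 1;-1 -0.1 0 0 0 0 1")

```text
time_s: 8.15
tcp_pos: [0.5413, -0.0607, 0.2103]
ee_rot: [[-0.001, -1.0, -0.002], [-1.0, 0.001, -0.0], [0.0, 0.002, -1.0]]
wrist_force: [0.7, -0.7, -0.1]
gripper_width: 0.006
gripper_force: 0.0
```

>>> jog_arm(plan="-1 0 0 0 0 0 1;-1 0 0 0 0 0 1;-1 0 0 0 0 0 1;-1 0 0 0 0 0 1;-1 0 0 0 0 0 1;-1 0 0 0 0 0 1;-1 0 0 0 0 0 1;-1 0 0 0 0 0 1;-1 0 0 0 0 0 1;-1 0 0 0 0 0 1")

```text
time_s: 9.15
tcp_pos: [0.5414, 0.1891, 0.2102]
ee_rot: [[-0.001, -1.0, -0.002], [-1.0, 0.001, -0.001], [0.001, 0.002, -1.0]]
wrist_force: [0.2, 0.2, 0.0]
gripper_width: 0.004
gripper_force: 0.0
```

>>> jog_arm(plan="-1 -0.1 0 0 0 0 1;-1 -0.1 0 0 0 0 1;-1 -0.1 0 0 0 0 1;-0.1 0 0.5 0 0 0 1;0 0 1 0 0 0 1;0 0 1 0 0 0 1;0 0 1 0 0 0 1;0 0 0.9 0 0 0 1;0 0 0.5 0 0 0 1;0 0 0.2 0 0 0 1")

```text
time_s: 10.15
tcp_pos: [0.5484, 0.2647, 0.0818]
ee_rot: [[-0.001, -1.0, -0.003], [-1.0, 0.001, -0.003], [0.003, 0.003, -1.0]]
wrist_force: [-0.5, -0.0, -0.4]
gripper_width: 0.004
gripper_force: 0.0
```

Run:
```python
from m import *
cap('top','top1');S=load('top1')
a=blob(S,(337,201),16,lambda p:p.max(2)<45);print(a,pt(S,*a[0]))
a=cv2.resize(S['p'][130:230,110:240],(780,600))
cap('scene','sc1');b=cv2.resize(load('sc1')['p'][195:275,300:404],(780,600))
cv2.imwrite('pics/c2.png',cv2.resize(np.hstack([a,b]),(800,308))[:,:,::-1])
```

```text
(array([335.76875, 201.45625]), np.int32(160), (13.435027122497559, 13.435027122497559), 45.0) [ 0.52711932 -0.22442484  0.14627477]
```

View pics/c2.png

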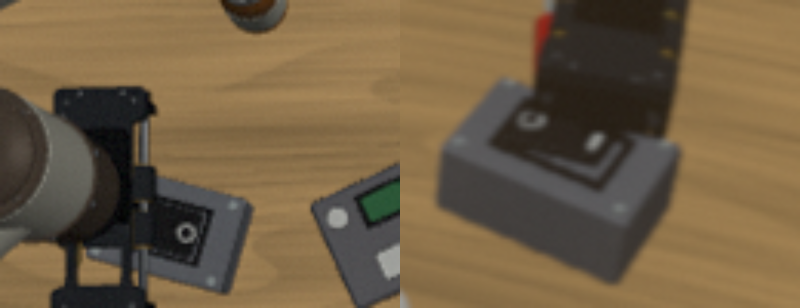

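The vent head is now at 0.146 m, so it is fully down. The right crop shows the fingertips hovering over the barred end, with the bar at (595,140) and the ring at (530,120). Pressing now.

>>> jog_arm(plan="0 0 0.15 0 0 0 1;0 0 0.15 0 0 0 1;0 0 0.1 0 0 0 1;0 0 0.1 0 0 0 1;0 0 0.08 0 0 0 1;0 0 0.08 0 0 0 1;0 0 0.05 0 0 0 1;0 0 0.03 0 0 0 1;0 0 0 0 0 0 1;0 0 0 0 0 0 1")

```text
time_s: 11.25
tcp_pos: [0.5501, 0.2672, 0.0666]
ee_rot: [[0.0, -1.0, 0.002], [-1.0, -0.0, 0.002], [-0.002, -0.002, -1.0]]
wrist_force: [-0.4, 2.8, 5.0]
gripper_width: 0.003
gripper_force: 2.9
```

>>> jog_arm(plan="0 0 0.06 0 0 0 1;0 0 0.06 0 0 0 1;0 0 0.04 0 0 0 1;0 0 0 0 0 0 1;0 0 0 0 0 0 1;0 0 0 0 0 0 1;0 0 0 0 0 0 1;0 0 0 0 0 0 1;0 0 0 0 0 0 1;0 0 0 0 0 0 1")

```text
time_s: 12.25
tcp_pos: [0.5503, 0.2674, 0.0647]
ee_rot: [[0.001, -1.0, 0.003], [-1.0, -0.001, 0.002], [-0.002, -0.003, -1.0]]
wrist_force: [-4.6, 2.5, 14.5]
gripper_width: 0.005
gripper_force: 7.2
```

>>> jog_arm(plan="0 0 0.08 0 0 0 1;0 0 0 0 0 0 1;0 0 0 0 0 0 1;0 0 0 0 0 0 1;0 0 -0.4 0 0 0 1;0 0 -1 0 0 0 1;0 0 -1 0 0 0 1;0.5 0.1 -1 0 0 0 1;1 0.1 -0.6 0 0 0 1;1 0.1 0 0 0 0 1")

```text
time_s: 13.25
tcp_pos: [0.5427, 0.2033, 0.1616]
ee_rot: [[0.001, -1.0, 0.003], [-1.0, -0.001, 0.002], [-0.002, -0.003, -1.0]]
wrist_force: [0.5, 0.6, -0.8]
gripper_width: 0.007
gripper_force: 0.0
```

>>> jog_arm(plan="1 0.2 0 0 0 0 1;1 0.2 0 0 0 0 1;1 0.2 0 0 0 0 1;0 0.2 0 0 0 0 1;0 0 0 0 0 0 1;0 0 0 0 0 0 1;0 0 0 0 0 0 1;0 0 0 0 0 0 1;0 0 0 0 0 0 1;0 0 0 0 0 0 1")

```text
time_s: 14.25
tcp_pos: [0.5219, 0.1288, 0.1594]
ee_rot: [[0.0, -1.0, -0.0], [-1.0, -0.0, -0.0], [0.0, 0.0, -1.0]]
wrist_force: [0.1, -0.4, -0.4]
gripper_width: 0.006
gripper_force: 0.0
```

Run:
```python
from m import *
print(r.sense()['tcp_pos'])
cap('wrist','w2');cap('top','top2');cap('scene','sc2')
W,S,T=load('w2'),load('sc2'),load('top2')
for n,f in(('top0',0),('top2',0)):
    L=load(n); v=[]
    for t in(-20,-12,0,12,20):  # heights along the paddle
        u=np.array([162.6,203.2])+t/2.79*np.array([-.96,-.28])
        v.append(pt(L,*u)[2].round(4))
    print(n,v)
b=cv2.resize(S['p'][195:275,300:404],(530,400))
cv2.imwrite('pics/c3.png',cv2.resize(np.hstack([cv2.resize(W['p'],(533,400)),b]),(800,301))[:,:,::-1])
```

```text
[0.52185091 0.12881235 0.15943716]
top0 [np.float64(0.0673), np.float64(0.0633), np.float64(0.0668), np.float64(0.0698), np.float64(0.0711)]
top2 [np.float64(0.5224), np.float64(0.5228), np.float64(0.5253), np.float64(0.5232), np.float64(0.5234)]
```

View pics/c3.png

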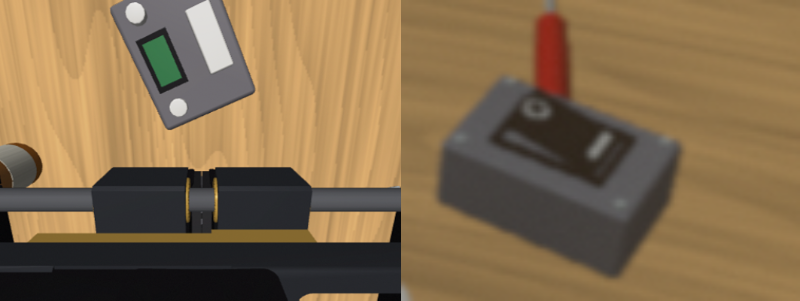

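The rocker now shows its wedge at the OFF end, so the barred end is down. The wrist view shows the bar key at about (267,46) in full-frame pixels. I'll measure both before pressing.

Run:
```python
from m import *
W=load('w2');T=load('top0')
a=blob(W,(267,46),45,lambda p:p.min(2)>150);print(a,pt(W,*a[0],.054),pt(W,*a[0]),tri(W,a[0],T,(243.88,211.41)))
# rocker plane fit from the scene depth
for n in('sc0','sc2'):
    S=load(n);P=np.array([pt(S,u,v) for v in range(220,248) for u in range(322,360)])
    c=np.array([.5422,.2422]);ax=np.array([.28,.96]);q=P[:,:2]-c
    t=q@ax;k=q@np.array([-.96,.28])
    m=(abs(t)<.027)&(abs(k)<.016)&(P[:,2]>.055)
    print(n,m.sum(),np.polyfit(t[m],P[m,2],1))
```

```text
(array([266.94167252,  45.83169361]), np.int32(2846), (88.42428588867188, 33.49180603027344), 67.54306030273438) [0.51393411 0.01460194 0.054     ] [0.51391304 0.01447396 0.05326487] [0.51400301 0.01541287 0.05849492]
sc0 187 [0.12075111 0.06791268]
sc2 218 [-0.16944604  0.06803773]
```

>>> jog_arm(plan="1 0.3 0 0 0 0 1;1 0 0 0 0 0 1;1 0 0 0 0 0 1;1 0 0 0 0 0 1;0.55 0 0 0 0 0 1;0 0 1 0 0 0 1;0 0 1 0 0 0 1;0 0 1 0 0 0 1;0 0 0.7 0 0 0 1;0 0 0.1 0 0 0 1")

```text
time_s: 15.4
tcp_pos: [0.5128, 0.0144, 0.0624]
ee_rot: [[-0.001, -1.0, -0.005], [-1.0, 0.001, -0.001], [0.001, 0.005, -1.0]]
wrist_force: [0.2, 0.9, -0.2]
gripper_width: 0.006
gripper_force: 0.0
```

>>> jog_arm(plan="0 0 0.15 0 0 0 1;0 0 0.1 0 0 0 1;0 0 0.1 0 0 0 1;0 0 0.08 0 0 0 1;0 0 0.06 0 0 0 1;0 0 0.04 0 0 0 1;0 0 0.03 0 0 0 1;0 0 0 0 0 0 1;0 0 0 0 0 0 1;0 0 0 0 0 0 1")

```text
time_s: 16.4
tcp_pos: [0.5147, 0.0149, 0.0508]
ee_rot: [[-0.0, -1.0, 0.001], [-1.0, 0.0, 0.0], [-0.0, -0.001, -1.0]]
wrist_force: [-0.6, 0.6, 3.4]
gripper_width: 0.007
gripper_force: 1.9
```

>>> jog_arm(plan="0 0 0.06 0 0 0 1;0 0 0.06 0 0 0 1;0 0 0.05 0 0 0 1;0 0 0.04 0 0 0 1;0 0 0 0 0 0 1;0 0 0 0 0 0 1;0 0 0 0 0 0 1;0 0 0 0 0 0 1;0 0 0 0 0 0 1;0 0 0 0 0 0 1")

```text
time_s: 17.4
tcp_pos: [0.5148, 0.0149, 0.0481]
ee_rot: [[0.001, -1.0, 0.002], [-1.0, -0.001, -0.0], [0.0, -0.002, -1.0]]
wrist_force: [-6.0, 1.3, 22.1]
gripper_width: 0.011
gripper_force: 11.5
```

The key is bottomed at 0.048 m with 22 N. Retracting straight up, then aside.

>>> jog_arm(plan="0 0 -0.2 0 0 0 1;0 0 -0.4 0 0 0 1;0 0 -1 0 0 0 1;0 0 -1 0 0 0 1;0 0 -1 0 0 0 1;0 0 -1 0 0 0 1;0 0 -1 0 0 0 1;0 0.5 -1 0 0 0 1;0 1 0 0 0 0 1;0 1 0 0 0 0 1")

```text
time_s: 18.4
tcp_pos: [0.4506, 0.0145, 0.2101]
ee_rot: [[-0.001, -1.0, -0.001], [-1.0, 0.001, 0.0], [-0.0, 0.001, -1.0]]
wrist_force: [-0.2, -0.9, -0.3]
gripper_width: 0.001
gripper_force: 0.0
```

>>> jog_arm(plan="0 1 0 0 0 0 1;0 0.5 0 0 0 0 1;0 0 0 0 0 0 1;0 0 0 0 0 0 1;0 0 0 0 0 0 1;0 0 0 0 0 0 1;0 0 0 0 0 0 1;0 0 0 0 0 0 1;0 0 0 0 0 0 1;0 0 0 0 0 0 1")

```text
time_s: 19.4
tcp_pos: [0.4143, 0.0148, 0.2102]
ee_rot: [[-0.0, -1.0, -0.0], [-1.0, 0.0, -0.0], [0.0, 0.0, -1.0]]
wrist_force: [-0.3, -0.1, -0.1]
gripper_width: 0.007
gripper_force: 0.0
```

Run:
```python
from m import *
s=r.sense();print(s['tcp_pos'],s['wrist_force'])
cap('scene','sc3');cap('top','top3');S=load('sc3')
lite=lambda p:p.min(2)>135
a=blob(S,(258,210),12,lite);print(a,pt(S,*a[0]))
a=blob(load('top3'),(337,201),16,lambda p:p.max(2)<45);print(a,pt(load('top3'),*a[0]))
for n in('sc0','sc3'):
    L=load(n)
    for nm,(u,v) in dict(bar=(349,236),ring=(334,228),k1=(240,225),k2=(278,222)).items(): print(n,nm,pt(L,u,v).round(4))
cv2.imwrite('pics/c4.png',cv2.resize(S['p'][140:300,110:410],(800,427))[:,:,::-1])
```

```text
[0.41431025 0.01475821 0.21024663] [-0.33325826 -0.0567201  -0.13159956]
(array([257.2       , 208.70434783]), np.int32(115), (5.0, 23.0), 90.0) [0.51705529 0.016582   0.05532933]
(array([335.76875, 201.45625]), np.int32(160), (13.435027122497559, 13.435027122497559), 45.0) [ 0.52710999 -0.22440202  0.14637269]
sc0 bar [0.5718 0.2632 0.0734]
sc0 ring [0.5471 0.2242 0.0678]
sc0 k1 [ 0.592  -0.005   0.0532]
sc0 k2 [0.5493 0.083  0.0521]
sc3 bar [0.5618 0.2629 0.0649]
sc3 ring [0.5511 0.2245 0.0712]
sc3 k1 [ 0.5917 -0.0052  0.0529]
sc3 k2 [0.5532 0.084  0.0554]
```

View pics/c4.png

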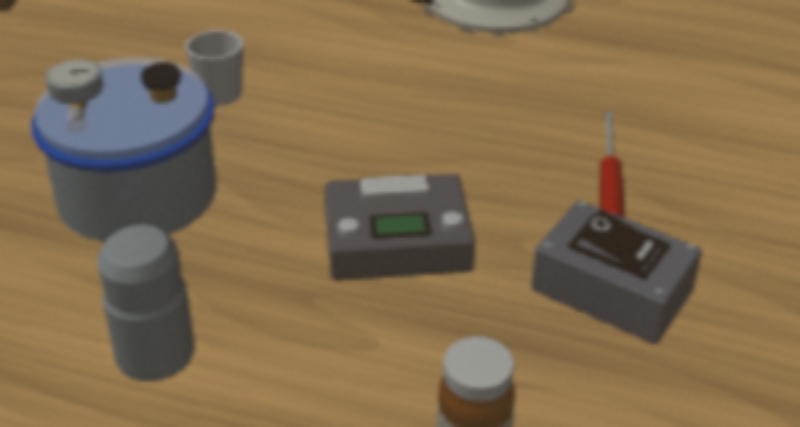

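The picture shows the vent head down (160,75), the rocker's barred end down (645,250), the bar key out again (395,185) and the bystanders in place. The arm is clear of everything, so I'm handing in.

```bash
python3 -c "
from station import r
print(r.finish_job())"
```

```text
the job is handed in; nothing more can be done
None
```

The job is handed in, with no verdict shown: the vent went fully down, then the rocker over to on, then the bar key fully in and released; the last pictures show all three as required, the bystanders in place and the arm clear.

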